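# Clean an antenna contact and switch the selector onto it

## Robot

A 6-joint arm with a two-finger parallel gripper is mounted at the origin on the work surface. World frame = base frame: x ahead of the robot, y to its left, z up, the work surface at z = 0. Lengths are in m, angles in degrees, forces in N, time in s.
With the tool pointing down it reaches from about 0.4 to 0.825 m from the base axis. Payload 7 kg.
Tool frame: the origin (TCP) lies at the very end of the fingers, on their centre line; the grasp point (between the pads) lies hold_point_z behind it (hold_point_z is the distance from the TCP to the grasp point, in m); z points along the fingers, y is the line along which they close (so a half turn about z gives the same grasp; the last joint's range is limited). The gripper opens to 88 mm and grips with 3 to 60 N. Pads are 19 mm wide; open, the fingers measure 130 mm over their backs; the gripper's body (78 mm by 193 mm) begins 47 mm behind the grasp point.
Start: joints at [-48.008, 20.546, 0.682, 0, -70.136, -16.507], TCP at [0.29, -0.609, 0.227] pointing down, gripper open.
Joint ranges: [-176.03, 176.03], [-82.01, 121.73], [-58.28, 71.71], [-173.87, 95.51], [-174.79, -0.11], [-173.66, 173.66]. Speed limits (degrees/s): [136.94, 136.94, 172.46, 180, 180, 180].

## Interface

Orientations are given as [roll, pitch, yaw] about the fixed x, y, z axes, in that order (R = Rz(yaw) Ry(pitch) Rx(roll)).
In Python, from plant import get_obs, snapshot, close_job, hold_point_z gives the robot as it stands.
- The arm moves only by the tool play_rows, never from a script. Its argument "commands" is a list that holds one entry, the list of rows, each a list of 7 numbers: the shift along the tool's x, y, z in cm, then the turn, a rotation vector about the tool's x, y, z in degrees, then the opening, from 0 (shut) to 1 (fully open). In form: [[[x, y, z, ax, ay, az, fingers], ...]]. A call has 1 to 20 rows; each row is the pose to reach, as a shift and turn from the pose commanded when the call began, along the tool's axes at that moment; what a row does not reach only later rows make up. A row lasts 1/12 s, in which the tool goes at most 41.7 mm and 7.16 degrees, less where a joint would pass 70% of its speed; a pose out of reach is approached as far as the arm can. A call with a gripper value outside its range is refused whole. The fingers move at their own pace and stop on an object; the grip force is fixed at half the most. Time passes only in rows, so rows that repeat a pose let the fingers close. It gives the time, the measured TCP pose, the force, the opening and the grip force at its end, in the units of the state.
- get_obs(): the state, without advancing time (a new reading comes with each control period).
- snapshot(name): name is "scene" or "top"; returns a dict with "frame" (400x640x3 uint8, red, green, blue), "camera_matrix" (3x3 intrinsics, pixels), "origin" and "attitude" of the camera in the world. Camera axes: x right, y down, z forward; pixel columns grow to the right and rows downward; lengths in m; the calibration is good to about 2 mm. A picture is of the moment at which its call begins. There is no depth.
- close_job(): hands the job in; it is judged then, once.
The state is a dict: "clock": time; "joint_pos": joint angles; "qvel": joint speeds; "tau": joint torques, N m; "tool_pos": TCP position; "orientation": TCP orientation; "force": force on the tool from outside, world axes, zero at the start; "moment": the same for the moment, N m; "opening": finger opening in m; "gripper_force": force on a finger pad.
Only numpy, scipy, OpenCV 4.12 (cv2) and the standard library are available. Lean on these libraries where they do the work, as an engineer would, in place of code of your own. Each camera call takes 0.05 s, during which the arm holds its last target. There are 200 camera calls.

## Task

The antenna on the red contact of the open antenna selector is to be put on the air. Take the angled brush from its rest, dip its bristles well down into the steel cleaner pot, dab them lightly on top of the red-collared brass contact, and lay the brush back in the notches of its rest, head hanging down. Then swing the selector's black lever round until it clicks into the detent over the red contact, let go and leave it there, without spilling the pot or knocking the mug, the Morse paddle or the multimeter.

Things in the scene. Friction and masses are not known exactly. Their poses are not given: they have to be found in the camera images.
- selector: open-frame antenna selector, fixed: aluminium plate 170 x 180 mm on feet, white ceramic disc (148 mm across, top 36 mm up). Origin on the table under the vertical shaft; z up. Three brass contacts stand on the disc 60 mm from the axis at 120, 180 and 240 degrees counter-clockwise (from above) from its x axis: first black, then red and blue in either order.
- lever (a joint): angle (rad) of the black lever, growing counter-clockwise from above; it points 120 degrees + this from the selector's x axis. Detents: 0 = black contact (start, within 0.15), 1.047 = middle, 2.094 = last; end stops -0.1 and 2.19. A sprung detent pulls back until half way to the next notch (0.524, 1.571 rad), then snaps on into it. Needs up to 0.7 N m (8 N at 90 mm out).
- lever_end (a point): centre of the lever bar's outer end face, 115 mm from the axis, 72 mm above the table. The bar is straight from the axis, 18 mm wide, 20 mm tall (62 to 82 mm above the table); its round hub is 42 mm across, 88 mm high over its screw. It can be pushed on its side, from above, by closed fingertips, or pinched. Its outer 45 mm are free underneath.
- lever_blade (a point): tip of the brass wiper under the lever, 60 mm from the axis, 50 mm above the table; in a detent it lies over that contact, within about 2 mm.
- red_contact: the red contact, fixed: red plastic collar 27 mm across and 6 mm high round a brass stud 19 mm across and 14 mm high, standing on the ceramic disc. Origin at the centre of its underside, 36 mm above the table.
- red_top (a point): centre of the top face of the red contact's brass stud, 50 mm above the table.
- blue_contact: the same with a blue collar; not to be used.
- rest: brush rest, fixed: grey foot 130 x 74 x 8 mm and two upright aluminium cheeks, 4 mm thick, 42 mm either side of the origin along its x axis. Each cheek has a notch: flat floor 22 mm wide, 85 mm above the table, with sides flaring at 45 degrees to about 100 mm up. Origin on the table under its middle. The brush lies along the rest's x axis.
- rest_seat (a point): point midway between the two notches, at the height of their floors (85 mm above the table).
- brush: angled brush, about 56 g. Straight wooden handle 130 x 14 (wide) x 16 mm (tall), from x = -80 to +50 mm. Origin on the handle's underside, near the centre of mass: grip there, across y. x points to the head, z up. A steel neck bends down to a ferrule 16 mm across and dark bristles 13 mm across that point straight down. Starts in the rest's notches, origin within 6 mm of its middle.
- brush_tip (a point): end of the bristles, 88 mm ahead of the brush's origin along its x and 66 mm below it (19 mm above the table at the start). The bristles give up to 12 mm along their length, about 0.18 N per mm.
- pot: open round steel cleaner pot, loose, about 250 g, 72 mm across, 45 mm high, inside 65 mm across, inner floor 6 mm above the table. Origin at the centre of its underside.
- pot_rim (a point): centre of the pot's mouth, 45 mm above the table.
- mug: white mug, bystander, 80 mm across and 92 mm high. Origin at the centre of its underside.
- paddle: Morse paddle, bystander: steel base 75 x 85 mm with red finger pieces reaching 61 mm to its -x, 40 mm high. Origin at the centre of the base's underside.
- multimeter: yellow multimeter lying on its back, bystander, 150 (x) x 74 x 40 mm. Origin at the centre of its underside.

How it is judged (in metres and radians):
On the way, in this order (a step that is already met when the one before it is completed fails the run):
1. the bristle tip is dipped at least 12 mm below the pot's rim, inside the pot (z of brush_tip in the frame of pot below 0.033 m and horizontal distance between brush_tip and pot_rim below 0.031 m), for 0.2 s.
2. the bristle tip touches the top of the red contact (within 12 mm of its centre) with at least 0.2 N (distance between brush_tip and red_top below 0.012 m and contact force between brush and red_contact above 0.2 N), for 0.2 s.
3. the brush lies in both notches of its rest again, head down, released (horizontal distance between brush and rest_seat below 0.03 m and z of brush in the frame of rest between 0.081 and 0.089 m and angle between the x axis of brush and the x axis of rest, either way round below 0.2 rad and angle between brush's own z axis and vertical below 0.2 rad and contact force between the fingers and brush below 0.05 N), for 0.2 s.
4. the lever has clicked into the detent over the red contact (blade within 8 mm of the contact's axis) and is let go (horizontal distance between lever_blade and red_top below 0.008 m and contact force between each of the arm, the fingers and selector below 0.05 N), for 0.2 s.
At the end, for the whole second after the job is handed in: Lever at rest in the red contact's detent (wiper within 8 mm of its axis); brush at rest in both notches, head down, origin within 30 mm of the rest's middle and 4 mm of notch-floor height, along the rest within 0.2 rad; pot upright (horizontal distance between lever_blade and red_top below 0.008 m and velocity of joint lever between -0.05 and 0.05 rad/s and horizontal distance between brush and rest_seat below 0.03 m and z of brush in the frame of rest between 0.081 and 0.089 m and angle between the x axis of brush and the x axis of rest, either way round below 0.2 rad and angle between brush's own z axis and vertical below 0.2 rad and linear speed of brush below 0.02 m/s and angle between pot's own z axis and vertical below 0.1 rad); the robot touches nothing.
It fails at once if the brush is pressed on the red contact with more than 12 N (contact force between brush and red_contact above 12 N).
It fails at once if the pot is tipped by more than 0.3 rad (angle between pot's own z axis and vertical above 0.3 rad).
It fails at once if the mug, the Morse paddle or the multimeter is moved by more than 20 mm (distance of any of mug, paddle, multimeter from where it was at the start of the episode above 0.02 m).
It also fails if it takes over 67 s, if anything falls off the work surface, if the arm or the gripper's body presses on something with over 40 N, if the wrist force passes 120 N, or if a joint passes its speed limit or range.

## Working session

There is one attempt and no reset: what is moved stays moved. The work goes in short steps, Python scripts to look and compute and a tool call to move; the robot and the scene stay as the last step left them, time stands still between calls to the robot, and variables do not carry over. Pictures are saved under pics/ and viewed, at most 10 in all, crops included, and the job is handed in when it is done.

Besides the shell and the picture viewer there is one more tool, called as name(argument=value, ...) on one line, values as JSON. play_rows: Moves the arm, as the interface text tells. Its arguments: {"type":"object","properties":{"commands":{"type":"array","items":{"type":"array","items":{"type":"array","items":{"type":"number"}}}}},"required":["commands"]}

```bash
mkdir -p pics; python3 - <<'E'
from plant import *
import cv2,numpy as np
print(hold_point_z); o=get_obs(); print(o['tool_pos'],o['orientation'],o['opening'],o['clock'])
for n in ("scene","top"):
    s=snapshot(n); cv2.imwrite(f"pics/{n}.png",cv2.resize(s["frame"][:,:,::-1],(800,500),interpolation=cv2.INTER_CUBIC)); np.savez(f"{n}.npz",**s)
    print(n,s["camera_matrix"].tolist(),s["origin"],s["attitude"])
E
```

```text
0.0188
[ 0.29014911 -0.60889718  0.22563698] [ 1.79903878e+02 -9.46915953e-03 -1.54526030e+02] 0.08800060529877694 0.0
scene [[455.1131221002981, 0.0, 316.9686466717596], [0.0, 455.1131221002981, 199.5365875297586], [0.0, 0.0, 1.0]] [1.13470942 0.75417762 1.01331346] [-134.80544836    0.54125834  142.03625478]
top [[437.7331895353944, 0.0, 317.5049621453704], [0.0, 437.7331895353944, 203.70487091337472], [0.0, 0.0, 1.0]] [ 0.36087061 -0.00713921  1.06063577] [-169.3594045     0.92945363  -88.92409447]
```

View pics/top.png

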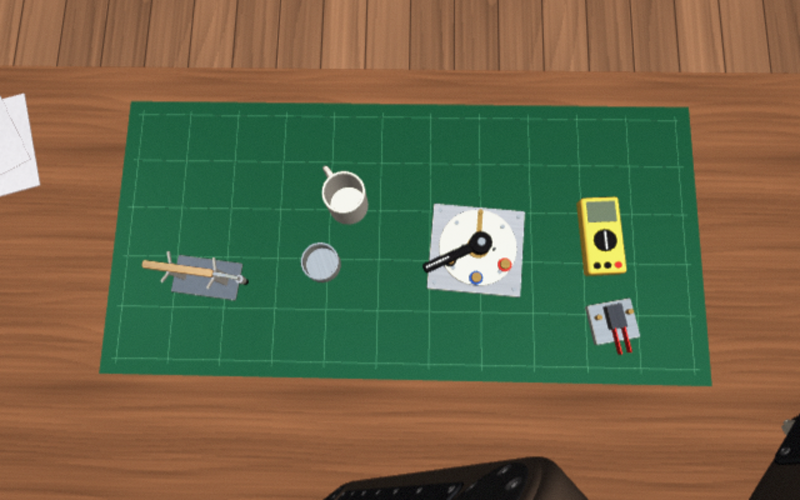

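View pics/scene.png

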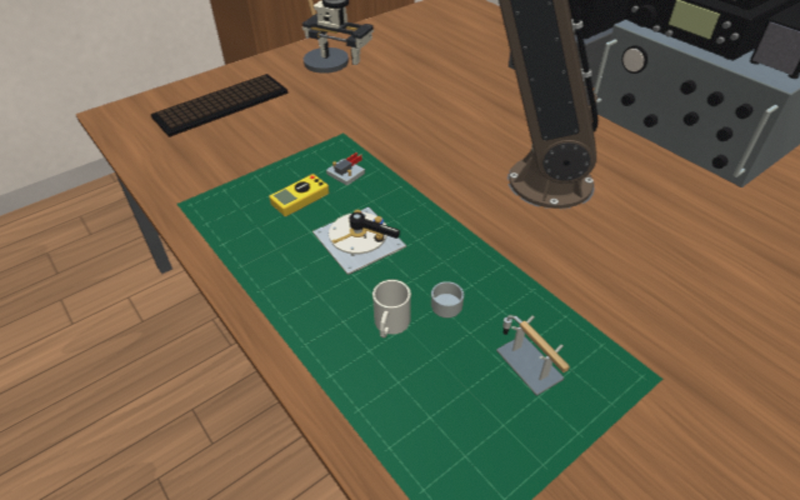

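The top view shows the brush on its rest at left (145–248, 265–285), head to the right, the pot at (321,262) and the mug at (345,197). The selector hub is at (481,242), with its lever pointing lower left, the blue contact at (476,277) and the red one at (505,265). Red is therefore the last detent. Next I'll enlarge for pixel positions.

```bash
python3 - <<'E'
import cv2,numpy as np
t=np.load("top.npz")["frame"][:,:,::-1]; s=np.load("scene.npz")["frame"][:,:,::-1]
def c(im,x,y,w,h,k): return cv2.resize(im[y:y+h,x:x+w],(w*k,h*k),interpolation=cv2.INTER_CUBIC)
out=np.zeros((600,800,3),np.uint8)
a=c(t,108,190,100,58,5); out[:290,:500]=a          # brush k5 origin 108,190
b=c(t,232,188,50,40,6); out[:240,500:800]=b        # pot k6 origin 232,188
d=c(t,335,157,92,85,3.6 and 3); out[300:555,:276]=d # selector k3
e=c(s,390,245,80,75,4); out[300:600,280:600]=e      # scene brush k4
f=c(s,335,215,50,75,4); out[300:600,600:800]=f
cv2.imwrite("pics/c1.png",out)
cv2.imwrite("pics/c2.png",c(t,335,157,92,85,7))
E
```

```text
(no output)
```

View pics/c1.png

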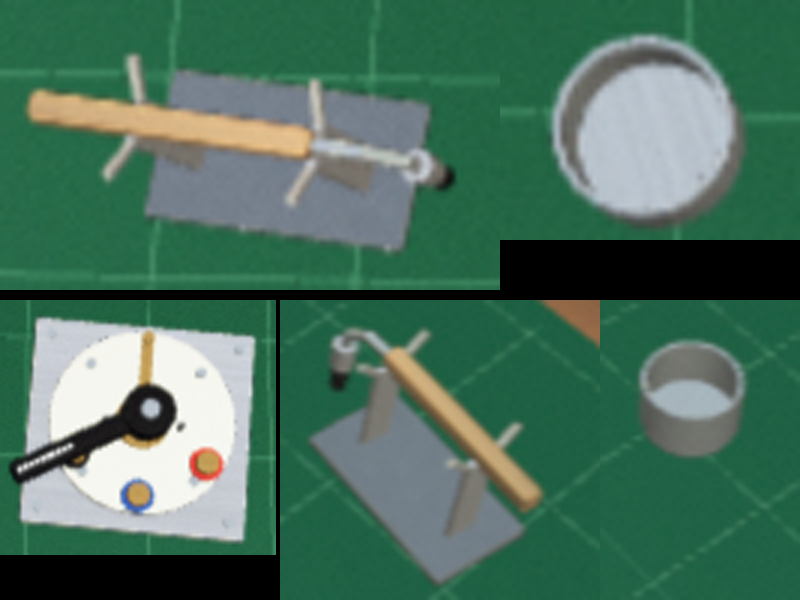

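View pics/c2.png

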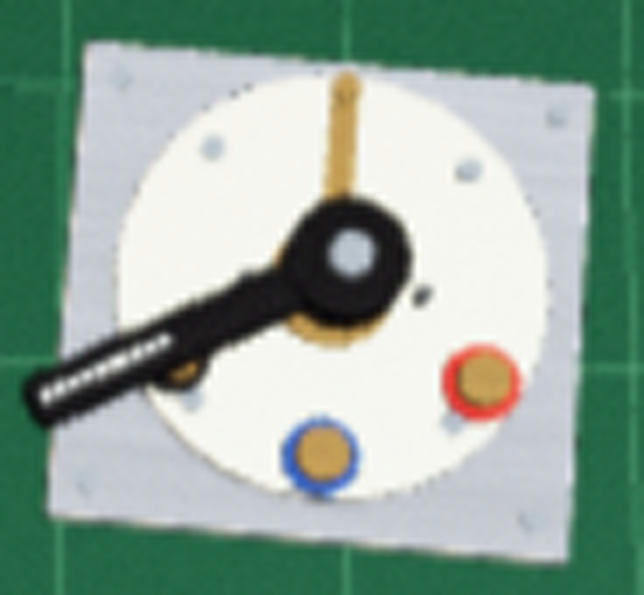

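The crops show the handle's top face running from (30,104) to (308,142) in the brush tile and the pot rim centred at (645,127). In the selector crop the red stud top is at (485,377), blue at (325,453), the hub screw at (352,252) and the lever end at (38,400).

```bash
cat > h.py <<'E'
import numpy as np
from scipy.spatial.transform import Rotation as R
C={n:dict(np.load(f"{n}.npz")) for n in("top","scene")}
def tow(n,u,v,z):
    c=C[n];d=R.from_euler('xyz',c["attitude"],degrees=True).as_matrix()@np.linalg.solve(c["camera_matrix"],[u,v,1])
    o=c["origin"];return o+d*(z-o[2])/d[2]
def z(n,o,k,p,zz,t=(0,0)): return tow(n,o[0]+(p[0]-t[0]+.5)/k-.5,o[1]+(p[1]-t[1]+.5)/k-.5,zz)
def proj(n,P):
    c=C[n];q=c["camera_matrix"]@(R.from_euler('xyz',c["attitude"],degrees=True).as_matrix().T@(np.array(P)-c["origin"]));return q[:2]/q[2]
E
python3 - <<'E'
from h import *
np.set_printoptions(precision=4,suppress=True)
B=lambda p,zz:z("top",(108,190),5,p,zz)
S=lambda p,zz:z("top",(335,157),7,p,zz)
r,f=B((30,104),.101),B((308,142),.101); print("brush",r,f,np.linalg.norm(f-r),"yaw",np.degrees(np.arctan2(*(f-r)[1::-1])),"org",r+(f-r)*80/130)
c=[B(p,.008) for p in((175,70),(430,103),(402,249),(146,214))];print("foot",np.mean(c,0),np.degrees(np.arctan2(*(c[1]-c[0])[1::-1])),np.degrees(np.arctan2(*(c[2]-c[3])[1::-1])),np.linalg.norm(c[1]-c[0]),np.linalg.norm(c[2]-c[1]))
E_=lambda p,zz:z("scene",(390,245),4,p,zz,(280,300))
r,f=E_((530,497),.101),E_((397,357),.101);print("scene brush",r,f,np.linalg.norm(f-r),np.degrees(np.arctan2(*(f-r)[1::-1])),r+(f-r)*80/130)
print("pot",z("top",(232,188),6,(645,127),.045,(500,0)),"pot scene",z("scene",(335,215),4,(691,383),.045,(600,300)))
rd,bl,hub,le=S((485,377),.05),S((325,453),.05),S((352,252),.088),S((38,400),.082)
print("red",rd,"blue",bl,np.linalg.norm(rd-bl),"hub",hub,np.linalg.norm(rd-hub),np.linalg.norm(bl-hub),"le",le,np.linalg.norm((le-hub)[:2]),[np.degrees(np.arctan2(*(q-hub)[1::-1])) for q in(le,bl,rd)])
T=lambda u,v,zz:tow("top",u*.8,v*.8,zz)
print("mug",T(345,183,.092),"meter",T(603,236,.04),"paddle",T(614,322,.03),T(628,352,.03))
E
```

```text
brush [0.5184 0.4686 0.101 ] [0.5032 0.3419 0.101 ] 0.12764906685798322 yaw -96.82466898908267 org [0.5091 0.3906 0.101 ]
foot [0.5087 0.3849 0.008 ] -96.47684461730466 -96.7262166571739 0.12822201554577126 0.0724024449520539
scene brush [0.5215 0.4697 0.101 ] [0.5063 0.3503 0.101 ] 0.12032811989833252 -97.23963095681147 [0.5122 0.3962 0.101 ]
pot [0.537  0.1585 0.045 ] pot scene [0.5412 0.1622 0.045 ]
red [ 0.5376 -0.1891  0.05  ] blue [ 0.5111 -0.1357  0.05  ] 0.059652936153059784 hub [ 0.5714 -0.1401  0.088 ] 0.07062353635559573 0.07134825501480116 le [ 0.5222 -0.0392  0.082 ] 0.11227356006670071 [np.float64(115.984932000845), np.float64(175.81254927967413), np.float64(-124.52874208987917)]
mug [0.6758 0.1105 0.092 ] meter [ 0.5944 -0.3776  0.04  ] paddle [ 0.433  -0.3934  0.03  ] [ 0.3784 -0.416   0.03  ]
```

```bash
cat >> h.py <<'E'
np.set_printoptions(precision=3,suppress=True)
def delta(*targets):
    from plant import get_obs
    o=get_obs();R0=R.from_euler('xyz',o["orientation"],degrees=True);p=np.array(o["tool_pos"])
    print("t %.2f"%o["clock"],"pos",p,"rpy",o["orientation"],"F",o["force"],"open %.4f"%o["opening"],"gf",o["gripper_force"],"q",o["joint_pos"])
    for x,y,zz,yaw in targets:
        print((x,y,zz,yaw),R0.inv().apply(np.array([x,y,zz])-p)*100,(R0.inv()*R.from_euler('xyz',[180,0,yaw],degrees=True)).as_rotvec(degrees=True))
E
python3 -c "
from h import *
delta((.55,-.1,.23,-96.7),(.511,.392,.19,-96.7))"
```

```text
t 0.10 pos [ 0.29  -0.609  0.226] rpy [ 179.911   -0.009 -154.522] F [ 0.228 -0.437  0.063] open 0.0878 gf 0.0 q [-48.008  20.589   0.637  -0.017 -70.135 -16.508]
(0.55, -0.1, 0.23, -96.7) [-45.344  34.769  -0.386] [  0.086   0.036 -57.822]
(0.511, 0.392, 0.19, -96.7) [-62.989  80.856   3.683] [  0.086   0.036 -57.822]
```

play_rows(commands=[[[-45.3,34.8,-0.4,0,0,-57.8,1],[-45.3,34.8,-0.4,0,0,-57.8,1],[-45.3,34.8,-0.4,0,0,-57.8,1],[-45.3,34.8,-0.4,0,0,-57.8,1],[-45.3,34.8,-0.4,0,0,-57.8,1],[-45.3,34.8,-0.4,0,0,-57.8,1],[-45.3,34.8,-0.4,0,0,-57.8,1],[-45.3,34.8,-0.4,0,0,-57.8,1],[-45.3,34.8,-0.4,0,0,-57.8,1],[-45.3,34.8,-0.4,0,0,-57.8,1],[-45.3,34.8,-0.4,0,0,-57.8,1],[-45.3,34.8,-0.4,0,0,-57.8,1],[-45.3,34.8,-0.4,0,0,-57.8,1],[-45.3,34.8,-0.4,0,0,-57.8,1],[-45.3,34.8,-0.4,0,0,-57.8,1],[-45.3,34.8,-0.4,0,0,-57.8,1]]])

```text
clock: 1.43
tool_pos: [0.5499, -0.0986, 0.2299]
orientation: [179.9, -0.0, -96.6]
force: [-1.3, -0.5, 0.2]
opening: 0.0877
gripper_force: 0.0
```

```bash
python3 -c "
from h import *
delta((.511,.392,.17,-96.7))"
```

```text
t 1.43 pos [ 0.55  -0.099  0.23 ] rpy [179.932  -0.009 -96.552] F [-1.287 -0.489  0.215] open 0.0877 gf 0.0 q [  9.901   9.54  -13.854  -0.012 -66.674 -16.448]
(0.511, 0.392, 0.17, -96.7) [-48.302   9.455   5.997] [ 0.068 -0.009  0.148]
```

play_rows(commands=[[[-48.3,9.45,6.0,0,0,0,1],[-48.3,9.45,6.0,0,0,0,1],[-48.3,9.45,6.0,0,0,0,1],[-48.3,9.45,6.0,0,0,0,1],[-48.3,9.45,6.0,0,0,0,1],[-48.3,9.45,6.0,0,0,0,1],[-48.3,9.45,6.0,0,0,0,1],[-48.3,9.45,6.0,0,0,0,1],[-48.3,9.45,6.0,0,0,0,1],[-48.3,9.45,6.0,0,0,0,1],[-48.3,9.45,6.0,0,0,0,1],[-48.3,9.45,6.0,0,0,0,1],[-48.3,9.45,6.0,0,0,0,1],[-48.3,9.45,6.0,0,0,0,1],[-48.3,9.45,6.0,0,0,0,1],[-48.3,9.45,6.0,0,0,0,1],[-48.3,9.45,6.0,0,0,0,1]]])

```text
clock: 2.85
tool_pos: [0.5127, 0.389, 0.1711]
orientation: [-180.0, 0.0, -96.8]
force: [-0.1, -0.0, 0.3]
opening: 0.0878
gripper_force: 0.0
```

```bash
python3 -c "
from h import *
from plant import snapshot
import cv2
delta((.511,.392,.17,-96.7),(.511,.392,.075,-96.7))
s=snapshot('scene')['frame'][:,:,::-1]
cv2.imwrite('pics/d.png',cv2.resize(s[150:350,340:540],(600,600),interpolation=cv2.INTER_CUBIC))
print(proj('scene',(.511,.392,.17)))"
```

```text
t 2.85 pos [0.513 0.389 0.171] rpy [-179.986    0.022  -96.812] F [-0.12  -0.007  0.265] open 0.0878 gf 0.0 q [ 54.525  19.805  -7.926   0.002 -62.244 -61.338]
(0.511, 0.392, 0.17, -96.7) [-0.277  0.209  0.106] [-0.014  0.022 -0.112]
(0.511, 0.392, 0.075, -96.7) [-0.274  0.211  9.606] [-0.014  0.022 -0.112]
[435.04  252.797]
```

View pics/d.png

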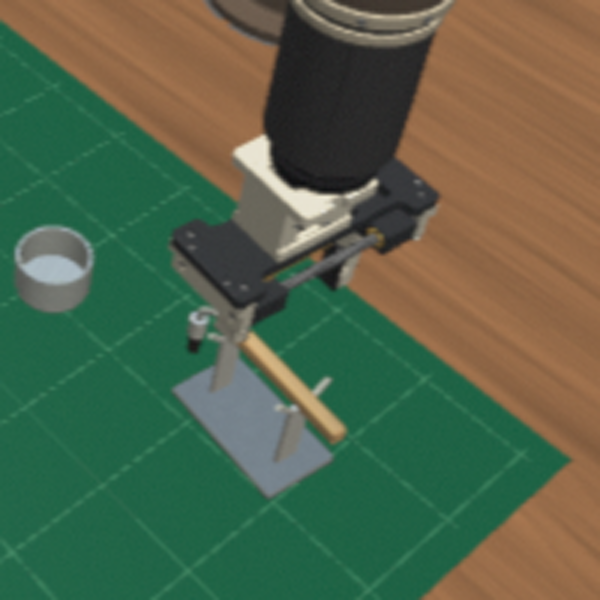

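The gripper hangs over the brush handle, which lies undisturbed in its notches with the head at (195,340) in the crop. I'll descend and grip.

play_rows(commands=[[[0,0,3,0,0,0,1],[0,0,6,0,0,0,1],[0,0,8,0,0,0,1],[0,0,9.5,0,0,0,1],[0,0,9.5,0,0,0,1],[0,0,9.5,0,0,0,1],[0,0,9.5,0,0,0,0],[0,0,9.5,0,0,0,0],[0,0,9.5,0,0,0,0],[0,0,9.5,0,0,0,0],[0,0,9.5,0,0,0,0],[0,0,9.5,0,0,0,0],[0,0,9.5,0,0,0,0],[0,0,9.5,0,0,0,0],[0,0,9.5,0,0,0,0],[0,0,9.5,0,0,0,0]]])

```text
clock: 4.23
tool_pos: [0.5122, 0.3905, 0.0755]
orientation: [180.0, -0.0, -96.7]
force: [0.9, -0.2, 0.4]
opening: 0.0266
gripper_force: 0.0
```

```bash
python3 -c "
from h import *
delta()"
```

```text
t 4.23 pos [0.512 0.39  0.076] rpy [179.999  -0.006 -96.712] F [ 0.863 -0.159  0.408] open 0.0266 gf 0.0 q [ 54.645  24.949 -13.884   0.002 -51.172 -61.359]
```

play_rows(commands=[[[0,0,0,0,0,0,0],[0,0,0,0,0,0,0],[0,0,0,0,0,0,0],[0,0,0,0,0,0,0],[0,0,0,0,0,0,0]]])

```text
clock: 4.65
tool_pos: [0.5119, 0.3905, 0.0755]
orientation: [180.0, -0.0, -96.7]
force: [-4.1, 0.6, 1.6]
opening: 0.014
gripper_force: 30.0
```

```bash
python3 -c "
from h import *
delta()"
```

```text
t 4.65 pos [0.512 0.39  0.076] rpy [179.975  -0.01  -96.715] F [-4.148  0.638  1.591] open 0.0140 gf 30.00051498413086 q [ 54.659  24.936 -13.893  -0.021 -51.192 -61.36 ]
```

play_rows(commands=[[[0,0,-2,0,0,0,0],[0,0,-5,0,0,0,0],[0,0,-8,0,0,0,0],[0,0,-9,0,0,0,0],[0,0,-9,0,0,0,0],[0,0,-9,0,0,0,0],[0,0,-9,0,0,0,0]]])

```text
clock: 5.23
tool_pos: [0.5118, 0.3899, 0.1644]
orientation: [179.9, -0.1, -96.7]
force: [-0.3, -0.5, -1.3]
opening: 0.014
gripper_force: 30.0
```

```bash
python3 -c "
from h import *
from plant import snapshot
import cv2
delta((.550,.246,.166,-96.7),(.550,.246,.074,-96.7))
s=snapshot('scene')['frame'][:,:,::-1];t=snapshot('top')['frame'][:,:,::-1]
a=cv2.resize(s[200:300,360:460],(400,400),interpolation=cv2.INTER_CUBIC);b=cv2.resize(t[170:270,150:250],(400,400),interpolation=cv2.INTER_CUBIC)
cv2.imwrite('pics/e.png',np.hstack([a,b]))
from plant import get_obs
p=get_obs()['tool_pos'];d=np.array([np.cos(np.radians(-96.7)),np.sin(np.radians(-96.7)),0])
P=p+[0,0,.0095-.066]+.088*d;print('pred tip',P,(proj('scene',P)-[360,200])*4,(proj('top',P)-[150,170])*4+[400,0])"
```

```text
t 5.23 pos [0.512 0.39  0.164] rpy [179.94   -0.063 -96.738] F [-0.253 -0.514 -1.332] open 0.0140 gf 29.999875724315643 q [ 54.634  20.157  -8.326  -0.026 -61.602 -61.359]
(0.55, 0.246, 0.166, -96.7) [13.845 -5.484 -0.155] [ 0.06  -0.063 -0.038]
(0.55, 0.246, 0.074, -96.7) [13.835 -5.494  9.045] [ 0.06  -0.063 -0.038]
pred tip [0.501 0.302 0.107] [186.84  178.758] [543.265 194.511]
```

View pics/e.png

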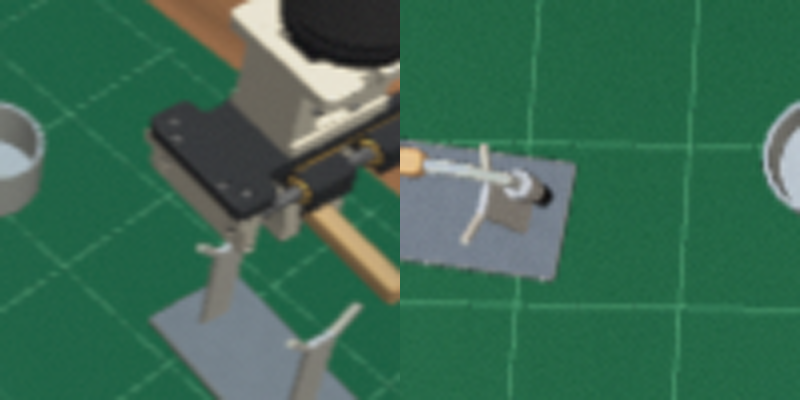

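The top view shows the bristle tip at (546,196), within about 2 mm of where I predicted it. Now the dip.

play_rows(commands=[[[3,-1.2,0,0,0,0,0],[6,-2.4,0,0,0,0,0],[9,-3.6,0,0,0,0,0],[12,-4.7,0,0,0,0,0],[13.55,-5.3,0,0,0,0,0],[13.55,-5.3,0,0,0,0,0],[13.55,-5.3,2,0,0,0,0],[13.55,-5.3,4.5,0,0,0,0],[13.55,-5.3,7,0,0,0,0],[13.55,-5.3,9.1,0,0,0,0],[13.55,-5.3,9.1,0,0,0,0],[13.55,-5.3,9.1,0,0,0,0],[13.55,-5.3,9.1,0,0,0,0]]])

```text
clock: 6.42
tool_pos: [0.5495, 0.2503, 0.0753]
orientation: [-180.0, 0.0, -96.7]
force: [0.4, 1.7, 0.7]
opening: 0.0139
gripper_force: 30.0
```

```bash
python3 -c "
from h import *
from plant import snapshot
import cv2
delta()
s=snapshot('scene')['frame'][:,:,::-1];t=snapshot('top')['frame'][:,:,::-1]
a=cv2.resize(s[190:290,310:410],(400,400),interpolation=cv2.INTER_CUBIC);b=cv2.resize(t[150:250,200:300],(400,400),interpolation=cv2.INTER_CUBIC)
cv2.imwrite('pics/f.png',np.hstack([a,b]))"
```

```text
t 6.42 pos [0.55  0.25  0.075] rpy [-179.962    0.001  -96.676] F [0.387 1.662 0.705] open 0.0139 gf 29.999975860118866 q [ 43.022  21.722 -19.33    0.038 -48.923 -49.723]
```

View pics/f.png

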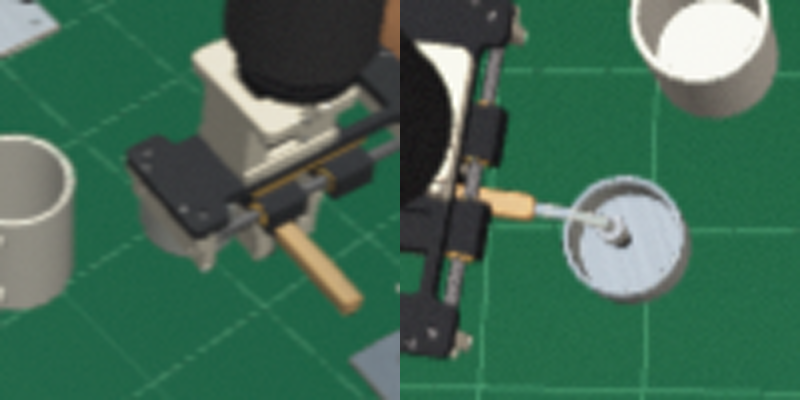

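The bristles are well inside the pot, at (622,238) against the floor centre at (632,245). I'll dwell briefly, lift, and carry the brush over to the red contact.

play_rows(commands=[[[0,0,0,0,0,0,0],[0,0,0,0,0,0,0],[0,0,-3,0,0,0,0],[0,0,-6.5,0,0,0,0],[0,0,-10,0,0,0,0],[2,-0.2,-11,0,0,0,0],[5,-0.6,-11,0,0,0,0],[8.5,-1,-11,0,0,0,0],[12,-1.4,-11,0,0,0,0],[15.5,-1.8,-11,0,0,0,0],[19,-2.2,-11,0,0,0,0],[22.5,-2.6,-11,0,0,0,0],[26,-3,-11,0,0,0,0],[29,-3.4,-11,0,0,0,0],[32,-3.7,-11,0,0,0,0],[34.6,-4,-11,0,0,0,0],[34.6,-4,-11,0,0,0,0],[34.6,-4,-11,0,0,0,0],[34.6,-4,-11,0,0,0,0]]])

```text
clock: 8.1
tool_pos: [0.5484, -0.0986, 0.185]
orientation: [-180.0, 0.0, -96.8]
force: [0.6, 0.7, -0.9]
opening: 0.0138
gripper_force: 30.0
```

```bash
python3 -c "
from h import *
delta((.5484,-.099,.125,-96.7),(.5484,-.099,.102,-96.7))"
```

```text
t 8.10 pos [ 0.548 -0.099  0.185] rpy [-179.957    0.02   -96.758] F [ 0.614  0.714 -0.919] open 0.0138 gf 29.999755918979645 q [  9.942  11.298 -17.836  -0.008 -60.82  -16.696]
(0.5484, -0.099, 0.125, -96.7) [ 0.045 -0.005  5.998] [-0.043  0.02  -0.058]
(0.5484, -0.099, 0.102, -96.7) [ 0.046 -0.004  8.298] [-0.043  0.02  -0.058]
```

play_rows(commands=[[[0,0,2,0,0,0,0],[0,0,4.5,0,0,0,0],[0,0,6.5,0,0,0,0],[0,0,7.2,0,0,0,0],[0,0,7.2,0,0,0,0],[0,0,7.2,0,0,0,0],[0,0,7.2,0,0,0,0]]])

```text
clock: 8.68
tool_pos: [0.5494, -0.0981, 0.1139]
orientation: [-179.9, 0.0, -96.7]
force: [1.0, 0.1, -0.7]
opening: 0.0135
gripper_force: 30.0
```

```bash
python3 -c "
from h import *
from plant import snapshot
import cv2
delta()
s=snapshot('scene')['frame'][:,:,::-1];t=snapshot('top')['frame'][:,:,::-1]
a=cv2.resize(s[140:220,240:320],(400,400),interpolation=cv2.INTER_CUBIC);b=cv2.resize(t[170:250,360:440],(400,400),interpolation=cv2.INTER_CUBIC)
cv2.imwrite('pics/g.png',np.hstack([a,b]))"
```

```text
t 8.68 pos [ 0.549 -0.098  0.114] rpy [-179.886    0.007  -96.654] F [ 1.     0.099 -0.724] open 0.0135 gf 29.99980241060257 q [  9.994  15.34  -22.918   0.033 -51.63  -16.669]
```

View pics/g.png

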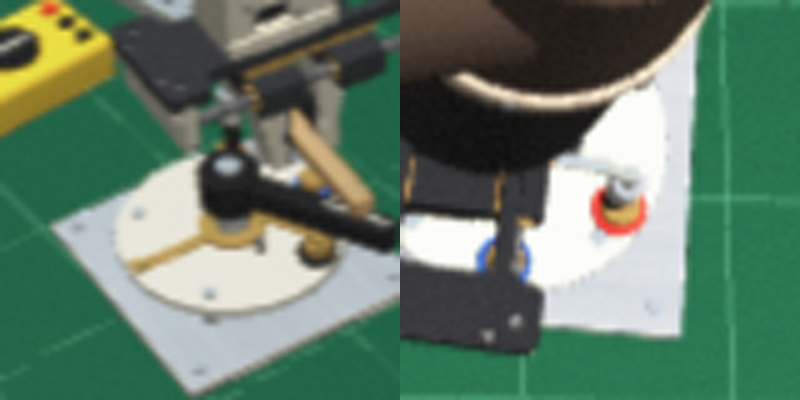

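The top view shows the bristle end at about (618,207), just above the red stud's top (centre near (620,211)). Dabbing.

play_rows(commands=[[[0,0,0.4,0,0,0,0],[0,0,0.8,0,0,0,0],[0,0,1.2,0,0,0,0],[0,0,1.2,0,0,0,0],[0,0,1.2,0,0,0,0],[0,0,1.2,0,0,0,0],[0,0,1.2,0,0,0,0],[0,0,1.2,0,0,0,0],[0,0,1.2,0,0,0,0]]])

```text
clock: 9.53
tool_pos: [0.5482, -0.0987, 0.1007]
orientation: [-180.0, -0.0, -96.7]
force: [-0.4, 0.2, 1.1]
opening: 0.0141
gripper_force: 30.0
```

```bash
python3 -c "
from h import *
from plant import get_obs
delta();print(get_obs()['moment'])"
```

```text
t 9.53 pos [ 0.548 -0.099  0.101] rpy [-179.999   -0.003  -96.718] F [-0.39   0.243  1.111] open 0.0141 gf 29.999887347221375 q [  9.941  16.189 -23.789   0.004 -50.023 -16.661]
[-0.152  0.158  0.066]
```

Contact force rose by about 1–2 N, so the dab is done. I'll carry the brush back over the rest.

play_rows(commands=[[[0,0,-2.5,0,0,0,0],[0,0,-5.5,0,0,0,0],[0,0,-8,0,0,0,0],[-3,0.6,-8.4,0,0,0,0],[-6.5,1.3,-8.4,0,0,0,0],[-10,1.9,-8.4,0,0,0,0],[-13.5,2.6,-8.4,0,0,0,0],[-17,3.3,-8.4,0,0,0,0],[-20.5,4,-8.4,0,0,0,0],[-24,4.6,-8.4,0,0,0,0],[-27.5,5.3,-8.4,0,0,0,0],[-31,6,-8.4,0,0,0,0],[-34.5,6.7,-8.4,0,0,0,0],[-38,7.4,-8.4,0,0,0,0],[-41.5,8,-8.4,0,0,0,0],[-45,8.7,-8.4,0,0,0,0],[-48.15,9.3,-8.4,0,0,0,0],[-48.15,9.3,-8.4,0,0,0,0],[-48.15,9.3,-8.4,0,0,0,0],[-48.15,9.3,-8.4,0,0,0,0]]])

```text
clock: 11.2
tool_pos: [0.5118, 0.3903, 0.184]
orientation: [180.0, -0.1, -96.7]
force: [-0.2, -0.7, 0.2]
opening: 0.0137
gripper_force: 30.0
```

```bash
python3 -c "
from h import *
delta((.5119,.3902,.080,-96.7),(.5119,.3902,.0755,-96.7))"
```

```text
t 11.20 pos [0.512 0.39  0.184] rpy [179.96   -0.053 -96.689] F [-0.238 -0.676  0.152] open 0.0137 gf 29.999805986881256 q [ 54.657  19.296  -6.88   -0.011 -63.89  -61.342]
(0.5119, 0.3902, 0.08, -96.7) [-0.005 -0.017 10.403] [ 0.04  -0.053  0.011]
(0.5119, 0.3902, 0.0755, -96.7) [-0.005 -0.017 10.853] [ 0.04  -0.053  0.011]
```

play_rows(commands=[[[0,0,3,0,0,0,0],[0,0,6,0,0,0,0],[0,0,8.5,0,0,0,0],[0,0,9.7,0,0,0,0],[0,0,10.3,0,0,0,0],[0,0,10.7,0,0,0,0],[0,0,10.85,0,0,0,0],[0,0,10.85,0,0,0,0],[0,0,10.85,0,0,0,0]]])

```text
clock: 11.95
tool_pos: [0.5128, 0.391, 0.0774]
orientation: [-179.9, 0.1, -96.7]
force: [-0.1, -0.1, 0.3]
opening: 0.0135
gripper_force: 30.0
```

```bash
python3 -c "
from h import *
delta()"
```

```text
t 11.95 pos [0.513 0.391 0.077] rpy [-179.931    0.1    -96.71 ] F [-0.091 -0.115  0.348] open 0.0135 gf 29.99984711408615 q [ 54.637  24.831 -13.789   0.017 -51.259 -61.357]
```

play_rows(commands=[[[0,0,0.1,0,0,0,0],[0,0,0.1,0,0,0,0.3],[0,0,0.1,0,0,0,0.5],[0,0,0.1,0,0,0,0.7],[0,0,0.1,0,0,0,0.8],[0,0,0.1,0,0,0,0.8],[0,0,0.1,0,0,0,0.8],[0,0,0.1,0,0,0,0.8],[0,0,0.1,0,0,0,0.8],[0,0,0.1,0,0,0,0.8],[0,0,0.1,0,0,0,0.8],[0,0,-2,0,0,0,0.8],[0,0,-5,0,0,0,0.8],[0,0,-8,0,0,0,0.8],[0,0,-11,0,0,0,0.6],[0,0,-12,0,0,0,0.4],[0,0,-12,0,0,0,0.4],[0,0,-12,0,0,0,0.4]]])

```text
clock: 13.45
tool_pos: [0.5122, 0.3907, 0.1966]
orientation: [-180.0, 0.1, -96.7]
force: [0.2, 0.2, -1.0]
opening: 0.0491
gripper_force: 0.0
```

```bash
python3 -c "
from h import *
from plant import snapshot
import cv2
th=np.radians(116);
delta((.5714+.092*np.cos(th),-.1401+.092*np.sin(th),.19,116))
s=snapshot('scene')['frame'][:,:,::-1];t=snapshot('top')['frame'][:,:,::-1]
a=cv2.resize(s[240:340,380:480],(400,400),interpolation=cv2.INTER_CUBIC);b=cv2.resize(t[170:270,110:210],(400,400),interpolation=cv2.INTER_CUBIC)
cv2.imwrite('pics/i.png',np.hstack([a,b]))"
```

```text
t 13.45 pos [0.512 0.391 0.197] rpy [-179.978    0.084  -96.727] F [ 0.161  0.199 -0.984] open 0.0491 gf 0.0 q [ 54.644  18.746  -5.966  -0.023 -65.204 -61.361]
(np.float64(0.5310698544954049), np.float64(-0.05741094774047664), 0.19, 116) [44.28  -7.124  0.595] [  0.1     0.06  147.273]
```

View pics/i.png

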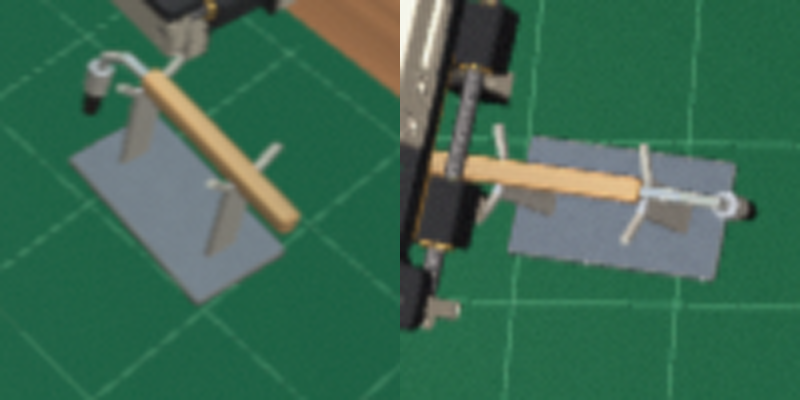

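The brush lies in both notches, head down, and is released. I'll move to straddle the lever, with yaw -64 because it is easier on joint 6.

play_rows(commands=[[[3.5,-0.6,0,0,0,-3,0.4],[7,-1.1,0,0,0,-6,0.4],[10.5,-1.7,0,0,0,-9,0.4],[14,-2.3,0,0,0,-12,0.4],[17.5,-2.8,0,0,0,-15,0.4],[21,-3.4,0,0,0,-18,0.4],[24.5,-4,0,0,0,-21,0.4],[28,-4.5,0,0,0,-24,0.4],[31.5,-5,0,0,0,-27,0.4],[35,-5.6,0,0,0,-30,0.4],[38.5,-6.2,0,0,0,-32.7,0.4],[42,-6.8,0,0,0,-32.7,0.4],[44.3,-7.1,0,0,0,-32.7,0.4],[44.3,-7.1,0,0,0,-32.7,0.4],[44.3,-7.1,0,0,0,-32.7,0.4],[44.3,-7.1,0,0,0,-32.7,0.4]]])

```text
clock: 14.88
tool_pos: [0.5305, -0.0578, 0.1951]
orientation: [179.9, 0.0, -64.1]
force: [0.5, 0.6, -0.0]
opening: 0.035
gripper_force: 0.0
```

```bash
python3 -c "
from h import *
from plant import snapshot
import cv2
delta((.531,-.0574,.064,-64))
s=snapshot('scene')['frame'][:,:,::-1]
cv2.imwrite('pics/j.png',cv2.resize(s[100:220,240:400],(800,600),interpolation=cv2.INTER_CUBIC))"
```

```text
t 14.88 pos [ 0.53  -0.058  0.195] rpy [179.905   0.03  -64.057] F [ 0.489  0.564 -0.003] open 0.0350 gf 0.0 q [ 14.834   8.678 -19.704  -0.013 -61.718  11.114]
(0.531, -0.0574, 0.064, -64) [-0.009 -0.089 13.106] [ 0.095  0.03  -0.057]
```

play_rows(commands=[[[0,0,3,0,0,0,0.4],[0,0,6,0,0,0,0.4],[0,0,8.5,0,0,0,0.4],[0,0,10,0,0,0,0.4],[0,0,11,0,0,0,0.4],[0,0,12,0,0,0,0.4],[0,0,12.6,0,0,0,0.4],[0,0,13.1,0,0,0,0.4],[0,0,13.1,0,0,0,0.4],[0,0,13.1,0,0,0,0.4]]])

```text
clock: 15.77
tool_pos: [0.5313, -0.0577, 0.0655]
orientation: [-180.0, -0.0, -64.0]
force: [-0.2, 0.1, 0.4]
opening: 0.035
gripper_force: 0.0
```

```bash
python3 -c "
from h import *
hub=np.array([.5714,-.1401])
T=[]
for a in (128,140,152,164,176,188,200,212,224,236,242):
    th=np.radians(a);T.append((*(hub+.092*np.array([np.cos(th),np.sin(th)])),.064,a-180))
delta(*T)"
```

```text
t 15.77 pos [ 0.531 -0.058  0.065] rpy [-179.97    -0.013  -63.999] F [-0.249  0.082  0.434] open 0.0350 gf 0.0 q [ 14.845  16.823 -28.767   0.01  -44.379  11.148]
(np.float64(0.5147591442700394), np.float64(-0.06760301066818158), 0.064, -52) [0.17  1.921 0.146] [ -0.028  -0.016 -11.999]
(np.float64(0.500923911233054), np.float64(-0.08096353990883837), 0.064, -40) [0.764 3.75  0.145] [ -0.027  -0.019 -23.999]
(np.float64(0.4901688214569787), np.float64(-0.09690861622369806), 0.064, -28) [1.726 5.415 0.144] [ -0.025  -0.022 -35.999]
(np.float64(0.4829639239736747), np.float64(-0.11474136326483608), 0.064, -16) [3.013 6.845 0.144] [ -0.022  -0.025 -47.999]
(np.float64(0.4796241073760962), np.float64(-0.13368240441554047), 0.064, -4) [4.569 7.975 0.144] [ -0.02   -0.028 -59.999]
(np.float64(0.4802953376757756), np.float64(-0.15290392528832603), 0.064, 8) [6.326 8.758 0.144] [ -0.017  -0.03  -71.999]
(np.float64(0.4849482788876964), np.float64(-0.17156585318596151), 0.064, 20) [8.207 9.157 0.144] [ -0.015  -0.033 -83.999]
(np.float64(0.4933795751536088), np.float64(-0.18885257230945485), 0.064, 32) [10.131  9.157  0.144] [ -0.011  -0.035 -95.999]
(np.float64(0.5052207383688441), np.float64(-0.20400857008222775), 0.064, 44) [12.012  8.758  0.145] [  -0.008   -0.037 -107.999]
(np.float64(0.5199542528806913), np.float64(-0.21637145667506386), 0.064, 56) [13.769  7.975  0.146] [  -0.004   -0.039 -119.999]
(np.float64(0.5282086162236981), np.float64(-0.22133117854302128), 0.064, 62) [14.577  7.451  0.146] [  -0.002   -0.04  -125.999]
```

The fingers straddle the lever with no contact force. Swinging it.

play_rows(commands=[[[0.04,0.97,0.1,0,0,-6,0.4],[0.17,1.92,0.1,0,0,-12,0.4],[0.42,2.85,0.1,0,0,-18,0.4],[0.76,3.75,0.1,0,0,-24,0.4],[1.2,4.6,0.1,0,0,-30,0.4],[1.73,5.42,0.1,0,0,-36,0.4],[2.34,6.16,0.1,0,0,-42,0.4],[3.01,6.85,0.1,0,0,-48,0.4],[3.77,7.45,0.1,0,0,-54,0.4],[4.57,7.98,0.1,0,0,-60,0.4],[4.57,7.98,0.1,0,0,-60,0.4]]])

```text
clock: 16.68
tool_pos: [0.4795, -0.1349, 0.065]
orientation: [-180.0, -0.1, -3.7]
force: [0.6, -0.0, -0.3]
opening: 0.0349
gripper_force: 0.0
```

```bash
python3 -c "
from h import *
hub=np.array([.5714,-.1401])
T=[]
for a in (182,188,194,200,206,212,218,224,230,236):
    th=np.radians(a);T.append((*(hub+.092*np.array([np.cos(th),np.sin(th)])),.064,a-180))
delta(*T)"
```

```text
t 16.68 pos [ 0.479 -0.135  0.065] rpy [-179.994   -0.089   -3.744] F [ 0.579 -0.026 -0.304] open 0.0349 gf 0.0 q [  6.948  13.834 -33.333   0.015 -42.745  79.297]
(np.float64(0.47945604391424324), np.float64(-0.14331075369663007), 0.064, 2) [0.052 0.844 0.097] [-0.002 -0.089 -5.744]
(np.float64(0.4802953376757756), np.float64(-0.15290392528832603), 0.064, 8) [0.198 1.796 0.097] [  0.003  -0.089 -11.744]
(np.float64(0.4821327931826084), np.float64(-0.1623568143951694), 0.064, 14) [0.443 2.727 0.097] [  0.007  -0.089 -17.744]
(np.float64(0.4849482788876964), np.float64(-0.17156585318596151), 0.064, 20) [0.784 3.628 0.097] [  0.012  -0.089 -23.744]
(np.float64(0.48871094774047663), np.float64(-0.18043014550459513), 0.064, 26) [1.217 4.488 0.098] [  0.017  -0.088 -29.744]
(np.float64(0.4933795751536088), np.float64(-0.18885257230945485), 0.064, 32) [1.738 5.298 0.099] [  0.022  -0.088 -35.744]
(np.float64(0.4989030106681816), np.float64(-0.19674085572996056), 0.064, 38) [2.341 6.049 0.1  ] [  0.026  -0.087 -41.744]
(np.float64(0.5052207383688441), np.float64(-0.20400857008222775), 0.064, 44) [3.019 6.733 0.101] [  0.031  -0.086 -47.744]
(np.float64(0.5122635399088384), np.float64(-0.21057608876694597), 0.064, 50) [3.765 7.342 0.102] [  0.036  -0.085 -53.744]
(np.float64(0.5199542528806913), np.float64(-0.21637145667506386), 0.064, 56) [4.57  7.87  0.103] [  0.041  -0.084 -59.744]
```

play_rows(commands=[[[0.05,0.92,0,0,0,-6,0.4],[0.19,1.87,0,0,0,-12,0.4],[0.43,2.8,0,0,0,-18,0.4],[0.77,3.7,0,0,0,-24,0.4],[1.2,4.55,0,0,0,-30,0.4],[1.73,5.36,0,0,0,-36,0.4],[2.34,6.1,0,0,0,-42,0.4],[3.01,6.8,0,0,0,-48,0.4],[3.77,7.4,0,0,0,-54,0.4],[4.57,7.92,0,0,0,-60,0.4],[4.57,7.92,0,0,0,-60,0.4],[4.57,7.92,0,0,0,-60,0.4],[4.57,7.92,0,0,0,-60,0.4]]])

```text
clock: 17.77
tool_pos: [0.519, -0.2157, 0.0643]
orientation: [180.0, -0.0, 55.7]
force: [-0.8, 0.6, -0.1]
opening: 0.035
gripper_force: 0.0
```

```bash
python3 -c "
from h import *
delta((.5199,-.2164,.064,56))"
```

```text
t 17.77 pos [ 0.519 -0.216  0.064] rpy [179.998  -0.012  55.725] F [-0.845  0.589 -0.14 ] open 0.0350 gf 0.0 q [ -2.62   19.16  -25.307  -0.012 -45.525 148.355]
(0.5199, -0.2164, 0.064, 56) [-0.008  0.113  0.026] [ 0.002 -0.012 -0.275]
```

No residual load on the fingers. I'll lift clear, retreat, and check.

play_rows(commands=[[[0,0,-1,0,0,0,0.4],[0,0,-3,0,0,0,0.4],[0,0,-6,0,0,0,0.4],[0,0,-9,0,0,0,0.4],[0,0,-12,0,0,0,0.4],[0,3,-15,0,0,0,0.4],[0,6,-16,0,0,0,0.4],[0,9,-16,0,0,0,0.4],[0,12,-16,0,0,0,0.4],[0,15,-16,0,0,0,0.4],[0,18,-16,0,0,0,0.4],[0,18,-16,0,0,0,0.4],[0,18,-16,0,0,0,0.4],[0,18,-16,0,0,0,0.4]]])

```text
clock: 18.93
tool_pos: [0.668, -0.3163, 0.2243]
orientation: [-180.0, 0.0, 55.9]
force: [0.6, -0.1, 0.6]
opening: 0.0352
gripper_force: 0.0
```

```bash
python3 -c "
from h import *
from plant import snapshot
import cv2
delta()
s=snapshot('scene')['frame'][:,:,::-1];t=snapshot('top')['frame'][:,:,::-1]
a=cv2.resize(s[120:330,230:470],(400,350),interpolation=cv2.INTER_CUBIC);b=cv2.resize(t[150:250,335:435],(400,400),interpolation=cv2.INTER_CUBIC)
o=np.zeros((600,800,3),np.uint8);o[:350,:400]=a;o[:400,400:]=b;o[400:,:800]=cv2.resize(t[150:250,100:500],(800,200));cv2.imwrite('pics/k.png',o)"
```

```text
t 18.93 pos [ 0.668 -0.316  0.224] rpy [-179.967    0.005   55.913] F [ 0.571 -0.102  0.598] open 0.0352 gf 0.0 q [-10.303  26.691   9.895  -0.009 -73.236 156.219]
```

View pics/k.png

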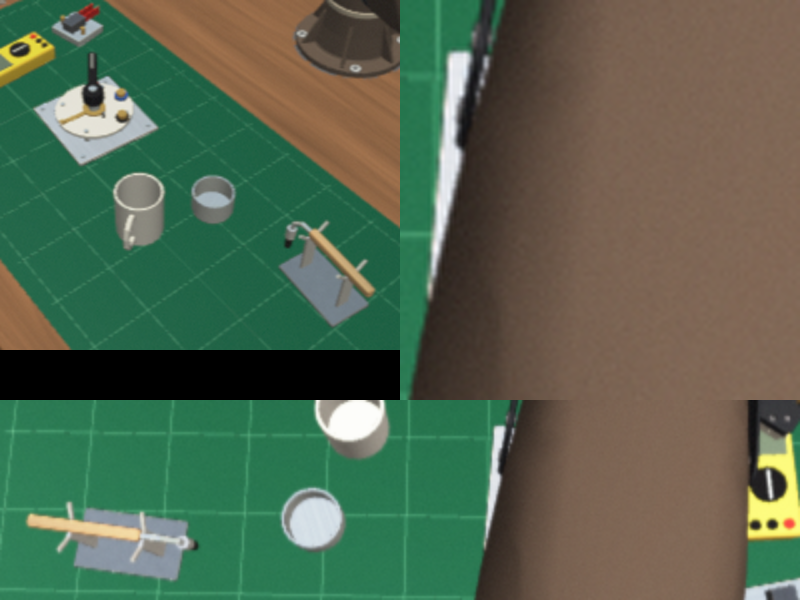

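The scene view shows the brush seated, the pot upright and the bystanders in place. The lever points away over the hidden red contact, with its end near tile (92,55). I'll check that angle numerically.

```bash
python3 -c "
from h import *
hub=np.array([.5714,-.1401])
for a in (205,225,235.6,246):
    th=np.radians(a);P=(*(hub+.115*np.array([np.cos(th),np.sin(th)])),.082);print(a,(proj('scene',P)-[230,120])/.6)
print((proj('scene',(*hub,.088))-[230,120])/.6)
from plant import snapshot
s=snapshot('scene')['frame'][145:172,275:300].astype(int);m=s.sum(2)<130
for i,r in enumerate(m):
    if r.any(): x=np.where(r)[0]+275; print(round((i+145-120)/.6),round(float((x.mean()-230)/.6),1),len(x))
"
```

```text
205 [121.844  54.349]
225 [102.459  50.716]
235.6 [91.627 50.59 ]
246 [81.009 51.688]
[92.205 87.092]
57 95.0 1
62 95.0 1
63 95.0 1
65 95.0 1
67 95.0 1
68 92.2 3
70 91.7 5
72 91.7 5
73 91.7 5
75 91.7 5
77 91.7 5
78 91.7 5
80 91.7 3
82 91.7 5
83 91.7 2
```

The lever lies at about 235.6 degrees, in the red detent. Handing in.

```bash
python3 -c "
from plant import close_job
print(close_job())"
```

```text
the job is handed in; nothing more can be done
None
```

I dipped the brush, dabbed it on the red contact, laid it back in its rest, left the lever in the red detent, and handed the job in at about 19 s; the last pictures showed everything in place, but no verdict came back.

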